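# Settle the three-footed ferrule stage on its kinematic base

## Robot

A 6-joint arm with a two-finger parallel gripper is mounted at the origin on a cart in front of the work surface, level with it; the furniture and walls round the work are solid. World frame = base frame: x ahead of the robot, y to its left, z up, the work surface at z = 0. Lengths are in m, angles in rad, forces in N, time in s.
With the tool pointing down it reaches from about 0.275 to 0.85 m from the base axis. Payload 19 kg.
Tool frame: the origin (TCP) lies on the front face of the gripper's body, between the roots of the fingers; the fingertips stand 73 mm ahead of it and the grasp point (between the pads) lies 54 mm ahead of it; z points along the fingers, y is the direction in which the jaws open and shut (so a half turn about z gives the same grasp; the last joint's range is limited). The gripper opens to 85 mm and grips with 20 to 120 N. Pads are 22 mm wide; open, the fingers measure 114 mm over their backs; the gripper's body (76 mm by 85 mm) begins 54 mm behind the grasp point. The pads swing forward as they close: fully open they stand 13 mm farther back than shut.
Start: joints at [1.099, 0.15, 1.437, -0, 1.554, -0.134], TCP at [0.191, 0.542, 0.304] pointing down, gripper open.
Joint ranges: [-2.8, 2.8], [-0.68, 2.1], [0.12, 2.68], [-1.39, 4.53], [0.16, 2.79], [-2.81, 2.81]. Speed limits (rad/s): [1.89, 1.89, 2.22, 3.01, 3.01, 3.01].

## Interface

Orientations are given as a rotation vector (axis times angle).
In Python, from cell import * gives the robot as it stands. The module is installed in compiled form; this text tells all that it offers.
- The arm moves only by the tool send_rows, never from a script. Its argument "rows" is a list that holds one entry, the list of rows, each a list of 6 numbers: the shift along the world's x, y, z scaled (see below), then the turn, a rotation vector about the world's x, y, z scaled (see below). In form: [[[tx, ty, tz, rx, ry, rz], ...]]. A call has exactly 5 rows; each row is the pose to reach, as a shift and turn from the pose commanded when the call began; what a row does not reach only later rows make up. The controller multiplies each number of a shift by 500 mm and each number of a turn by 90 degrees. A row lasts 1/10 s, in which the tool goes at most 50 mm and 8.59 degrees, less where a joint would pass 70% of its speed; a pose out of reach is approached as far as the arm can. A call with a number of a shift or a turn outside -1 to 1 is refused whole. A call with a gripper value outside its range is refused whole. "claw" is the closure, from 0 (fully open) to 1 (shut), set as the call begins (left out, the last holds). The fingers move at their own pace and stop on an object; "squeeze" is the grip in N (left out, the last holds). Time passes only in rows, so rows that repeat a pose let the fingers close, or fill a call up. It gives the time, the measured TCP pose, the force and the opening at its end, in the units of the state.
- state(): the state, without advancing time (a new reading comes with each control period).
- read_camera(name): name is "scene" or "top" or "wrist"; returns (picture, depth): 480x640x3 uint8, red, green, blue; 480x640 float32, m along the optical axis (not along the pixel's ray), 0 where there is no reading.
- camera_info(name): a dict with "mtx" (3x3 intrinsics, pixels), "R" (3x3) and "t" (3): a world point X has camera coordinates R X + t. Camera axes: x right, y down, z forward; pixel columns grow to the right and rows downward; lengths in m; the calibration is good to about 2 mm. A picture is of the moment at which its call begins: read the wrist's pose just before it. camera_info takes no time and is no camera call; for the wrist camera it gives the pose at the moment of the call.
- finish_job(): hands the job in, once; it reports no verdict.
The state is a dict: "clock": time; "qpos": joint angles; "qd": joint speeds; "tau": joint torques, N m; "ee_pos": TCP position; "orientation": TCP orientation; "force": force on the tool from outside, world axes, zero at the start; "wrist_torque": the same for the moment, N m; "grip_width": finger opening in m.
Only numpy, scipy, OpenCV 4.12 (cv2) and the standard library are available. Lean on these libraries where they do the work, as an engineer would, in place of code of your own. Each camera call takes 0.05 s, during which the arm holds its last target.

## Task

Pick up the loose aluminium stage, which has a sprung wooden grip for it, and set it on the grey base so that its three ball feet are fully home: one in the cone, one in the V groove, and the one at the pointed end on the flat pad. The cone block has been left clamped somewhere along its slot, so the foot has to be felt into the cone by sliding along the groove under light pressure; once it is home, press the grip down about half its travel to settle the stage, and let go. Never bear hard on the seats or drop the stage on them, and leave the other things on the table alone.

Things in the scene. Friction and masses are not known exactly. Their poses are not given: they have to be found in the camera images.
- base: Fixed grey base plate, 124 x 204 x 12 mm, with three steel seats on it. Origin: centre of its underside, on the table top. x across its short side (away from the robot at yaw 0), y along its long side (left), z up. A foot that is home has its ball centre 30.25 mm above the origin on any seat; a ball lying on top of the cone or groove block stands at 34 mm.
- slot_mid (a point): Middle of the adjusting range of the cone seat, level with the flat top of its 26 x 72 mm steel block; at (-28, 45, 28) mm on the base, axes as the base. The cone (12 mm mouth, sides at 49 degrees) is in the middle of the block, which is screwed tight anywhere within 14 mm either way along the base y: where is not measured and differs each time.
- groove_mid (a point): Middle of the V groove (12 mm mouth, sides at 49 degrees, 60 mm long, along the base y, in line with the cone), level with the flat top of its block; at (-28, -45, 28) mm on the base.
- pad_mid (a point): Middle of the top of the flat pad, 30 mm (x) by 56 mm (y); at (34, 0, 24.25) mm on the base.
- stage: Loose aluminium stage, a 9 mm thick rounded triangle about 88 x 116 mm, about 0.35 kg, on three 12 mm steel ball feet. Origin: level with the undersides of the feet; feet at (-28, 45) cone, (-28, -45) groove, (34, 0) flat, mm. x points to the single flat foot. Plate top 19 mm above the origin. To seat it, its axes point the same way as those of the base.
- grip (a point): Centre of the stage's sprung wooden grip: block 46 mm along the stage's x, 24 mm along its y (grasp across these), 26 mm tall, at (-7, 0, 49) mm from the stage's origin when up. Axes as the stage's. 17 mm of room between block and plate. It moves only up and down on the stage.
- press (a joint): How far the sprung grip is pressed down towards the stage, m: 0 = up (also when the stage hangs from it), 0.008 = bottomed out. Spring: 1 N at 0, 5 N at 0.008. Between the ends the seats carry the spring force plus the stage's weight; bottomed out, the arm bears rigidly on them.
- foot_cone (a point): Centre of the ball foot (12 mm) that belongs in the cone seat.
- foot_groove (a point): Centre of the ball foot (12 mm) that belongs in the V groove.
- foot_flat (a point): Centre of the ball foot (12 mm) that belongs on the flat pad.
- wax_lump: Bystander: lump of orange wax, 32 x 42 x 27 mm; origin at the centre of its underside. Leave alone.
- ring_11: Bystander: white brush ferrule ring, 68 mm across, 26 mm tall; origin at the centre of its underside. Leave alone.
- pin_box: Bystander: small dark open tin, 68 x 60 x 24 mm; origin at the centre of its underside. Leave alone.
- black_pot: Bystander: black pot, 76 mm across, 62 mm tall; origin at the centre of its underside. Leave alone.
- slate_block: Bystander: round dark slate block, 112 x 89 x 18 mm; origin at the centre of its underside. Leave alone.
- bent_strip: Bystander: curved steel strip offcut, 28 x 53 x 26 mm; origin at the centre of its underside. Leave alone.
- turned_lid: Bystander: turned wooden lid, 86 mm across, 26 mm tall; origin at the centre of its underside. Leave alone.
Things that resemble listed ones, but are neither listed nor needed, are in the scene too. Of the things shaped like the stage, the aluminium one is meant.

How it is judged:
On the way, in this order (a step that is already met when the one before it is completed fails the run):
1. the stage is lifted clear of the table in the gripper (height (world z) of stage above 0.03 m and contact force between stage and the fingers above 1 N), for 0.2 s.
2. the stage is home in all three seats while its grip is pressed down by 2.5 mm or more (z of foot_cone in the frame of base between 0.02865 and 0.03185 m and z of foot_groove in the frame of base between 0.02865 and 0.03185 m and z of foot_flat in the frame of base between 0.02865 and 0.03185 m and x of foot_groove in the frame of base between -0.0305 and -0.0255 m and x of foot_flat in the frame of base between 0.029 and 0.039 m and x of foot_cone in the frame of base between -0.0305 and -0.0255 m and y of foot_cone in the frame of base between 0.026 and 0.064 m and value of joint press above 0.0025 m), for 0.2 s.
At the end, for the whole second after the job is handed in: All three feet home: ball centres within 1.6 mm of 30.25 mm above the base underside; across the groove the cone and groove feet within 2.5 mm and the flat foot within 5 mm of their seats; cone foot within 19 mm of mid-slot; grip up again (under 1.5 mm pressed), stage at rest (z of foot_cone in the frame of base between 0.02865 and 0.03185 m and z of foot_groove in the frame of base between 0.02865 and 0.03185 m and z of foot_flat in the frame of base between 0.02865 and 0.03185 m and x of foot_groove in the frame of base between -0.0305 and -0.0255 m and x of foot_flat in the frame of base between 0.029 and 0.039 m and x of foot_cone in the frame of base between -0.0305 and -0.0255 m and y of foot_cone in the frame of base between 0.026 and 0.064 m and linear speed of stage below 0.01 m/s and angular speed of stage below 0.1 rad/s and value of joint press below 0.0015 m); the robot touches nothing.
It fails at once if the stage bears on the base with more than 20 N (pressed hard, rammed or dropped) (contact force between stage and base above 20 N).
It fails at once if a bystander is moved by more than 20 mm (distance of any of wax_lump, ring_11, pin_box, black_pot, slate_block, bent_strip, turned_lid from where it was at the start of the episode above 0.02 m).
It also fails if it takes over 48 s, if anything falls off the work surface, if the arm or the gripper's body presses on something with over 40 N, if the wrist force passes 120 N, or if a joint passes its speed limit or range.

## Working session

There is one attempt and no reset: what is moved stays moved. The work goes in short steps, Python scripts to look and compute and a tool call to move; the robot and the scene stay as the last step left them, time stands still between calls to the robot, and variables do not carry over. Pictures are saved under pics/ and viewed, and the job is handed in when it is done.

Besides the shell and the picture viewer there is one more tool, called after "Request:" as name(argument=value, ...), one argument or row to a line, values as JSON. send_rows: Moves the arm, as the interface text tells. Its arguments: {"type":"object","properties":{"rows":{"type":"array"},"claw":{"type":"number"},"squeeze":{"type":"number"}},"required":["rows"]}

```bash
mkdir -p pics; ls; cat > h.py <<'E'
from cell import *
import numpy as np, cv2
np.set_printoptions(precision=4,suppress=True)
def snap(n,f):
    p,d=read_camera(n); cv2.imwrite('pics/'+f+'.png',p[:,:,::-1]); np.savez('/tmp/'+f+'.npz',p=p,d=d,**camera_info(n)); return p,d
E
python3 - <<'E'
from h import *
print(state())
for n in ['scene','top','wrist']:
    c=camera_info(n);print(n,c)
snap('scene','s0');snap('top','t0')
E
```

```text
pics
{'clock': 0.0, 'qpos': array([ 1.099 ,  0.151 ,  1.438 , -0.    ,  1.5538, -0.134 ]), 'qd': array([-0.0013, -0.0016,  0.0005,  0.0005, -0.0004, -0.0002]), 'tau': array([ -0.0007, -71.3042, -57.0849,  -0.0002,   0.0094,  -0.0001]), 'ee_pos': array([0.1905, 0.5424, 0.3033]), 'orientation': array([-0.528 , -3.0966,  0.0017]), 'force': array([-0.2054, -0.1589,  0.4313]), 'wrist_torque': array([-0.0059, -0.0215, -0.0322]), 'grip_width': 0.08512074043712853}
scene {'mtx': array([[591.8626,   0.    , 311.2387],
       [  0.    , 591.8626, 239.6935],
       [  0.    ,   0.    ,   1.    ]]), 'R': array([[-0.5635, -0.826 , -0.0113],
       [-0.3271,  0.2357, -0.9151],
       [ 0.7586, -0.512 , -0.403 ]]), 't': array([0.3625, 0.2195, 1.4477])}
top {'mtx': array([[611.321 ,   0.    , 317.1315],
       [  0.    , 611.321 , 229.7206],
       [  0.    ,   0.    ,   1.    ]]), 'R': array([[ 0.0192, -0.9997,  0.016 ],
       [-0.9911, -0.0211, -0.1316],
       [ 0.1319, -0.0133, -0.9912]]), 't': array([0.0643, 0.5299, 1.7258])}
wrist {'mtx': array([[389.29  ,   0.    , 322.4058],
       [  0.    , 389.29  , 236.0521],
       [  0.    ,   0.    ,   1.    ]]), 'R': array([[ 0.332 ,  0.9433, -0.0019],
       [ 0.8985, -0.3156,  0.3051],
       [ 0.2872, -0.103 , -0.9523]]), 't': array([-0.5736, -0.0395,  0.3814])}
```

View pics/s0.png

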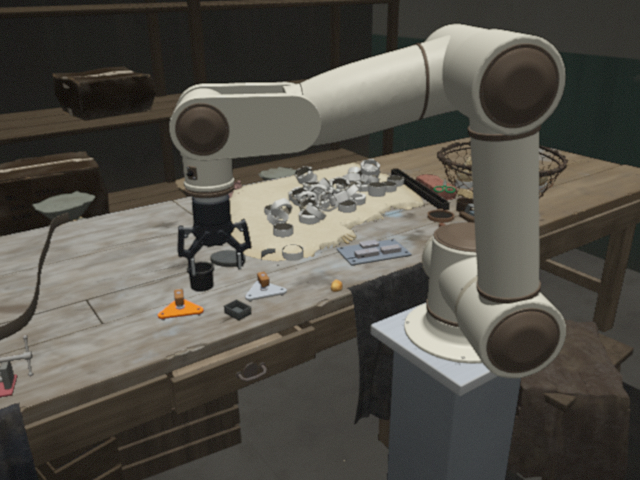

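View pics/t0.png

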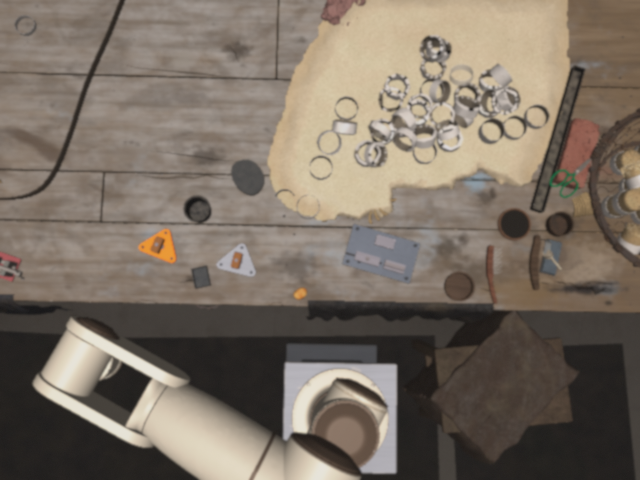

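```bash
python3 - <<'E'
from h import *
p=cv2.imread('pics/t0.png')
a=cv2.resize(p[220:300,130:270],None,fx=5,fy=5,interpolation=cv2.INTER_CUBIC)
b=cv2.resize(p[215:295,325:440],None,fx=6,fy=6,interpolation=cv2.INTER_CUBIC)
cv2.imwrite('pics/ca.png',a);cv2.imwrite('pics/cb.png',b)
E
```

```text
(no output)
```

View pics/ca.png

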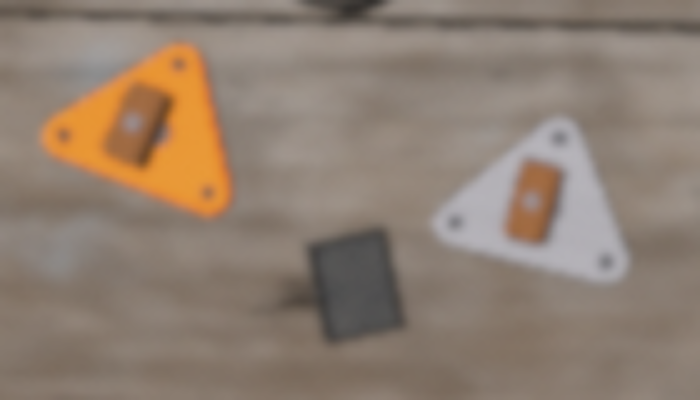

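View pics/cb.png

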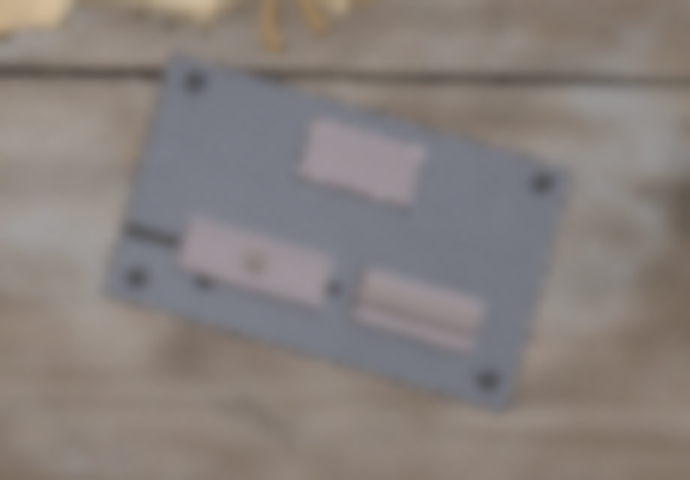

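```bash
cat >> h.py <<'E'
def ray(c,u,v,z):
    K,R,t=c['mtx'],c['R'],c['t']; C=-R.T@t
    d=R.T@np.linalg.solve(K,[u,v,1.]); return C+d*(z-C[2])/d[2]
def proj(c,X):
    q=c['mtx']@(c['R']@np.array(X)+c['t']); return q[:2]/q[2]
E
python3 - <<'E'
from h import *
c=camera_info('top')
for n,u,v,z in [('stage grip',237,259,.06),('base',382,252,.02),('pot',197,208,.06),('wax',300,294,.02),('tin',201,276,.02),('orange',158,246,.05),('slate',247,177,.02),('lid',459,286,.02)]: print(n,ray(c,u,v,z))
from scipy.spatial.transform import Rotation as Ro
s=state();Rt=Ro.from_rotvec(s['orientation']).as_matrix();print(Rt)
w=camera_info('wrist');C=-w['R'].T@w['t'];print('cam pos in tool',Rt.T@(C-s['ee_pos']),'cam axes in tool\n',Rt.T@w['R'].T)
E
```

```text
stage grip [0.4372 0.2992 0.06  ]
base [ 0.4694 -0.1142  0.02  ]
pot [0.5801 0.4179 0.06  ]
wax [0.3438 0.1203 0.02  ]
tin [0.3896 0.405  0.02  ]
orange [0.4704 0.5249 0.05  ]
slate [0.6819 0.2834 0.02  ]
lid [ 0.3757 -0.3367  0.02  ]
[[-0.9435  0.3314 -0.0005]
 [ 0.3314  0.9435 -0.0009]
 [ 0.0002 -0.001  -1.    ]]
cam pos in tool [ 0.0785 -0.0006 -0.0709] cam axes in tool
 [[-0.0006 -0.9523 -0.3052]
 [ 1.     -0.0003 -0.0009]
 [ 0.0007 -0.3052  0.9523]]
```

Request:
send_rows(
  rows=[
    [[0.07,-0.07,-0.02,0,0,0],[0.14,-0.14,-0.04,0,0,0],[0.21,-0.22,-0.06,0,0,0],[0.28,-0.29,-0.08,0,0,0],[0.34,-0.36,-0.1,0,0,0]],
  ],
  claw=0,
  squeeze=40,
)

```text
clock: 0.6
ee_pos: [0.3598, 0.3629, 0.254]
orientation: [0.528, 3.097, -0.0]
force: [0.7, 2.0, 0.7]
grip_width: 0.0851
```

Request:
send_rows(
  rows=[
    [[0.02,-0.04,-0.01,0,0,0],[0.04,-0.08,-0.02,0,0,0],[0.06,-0.1,-0.04,0,0,0],[0.08,-0.1,-0.04,0,0,0],[0.08,-0.1,-0.04,0,0,0]],
  ],
)

```text
clock: 1.1
ee_pos: [0.3997, 0.3149, 0.2342]
orientation: [-0.529, -3.096, 0.0]
force: [-0.7, 0.6, 0.7]
grip_width: 0.0855
```

```bash
python3 - <<'E'
from h import *
print(state()['ee_pos'],state()['orientation'],state()['qd'])
snap('wrist','w1')
E
```

```text
[0.3997 0.3149 0.2342] [-0.529  -3.0963  0.0003] [ 0.0242 -0.0179  0.0075  0.0047  0.0088  0.0123]
```

View pics/w1.png

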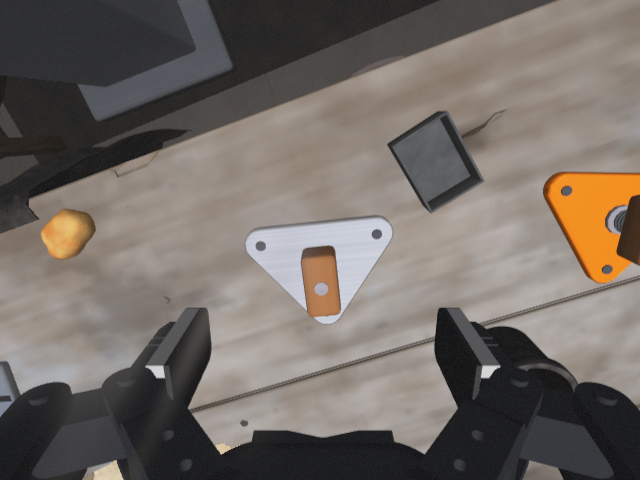

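```bash
python3 - <<'E'
from h import *
z=np.load('/tmp/w1.npz');p=z['p'];d=z['d']
g=cv2.cvtColor(p,cv2.COLOR_RGB2GRAY)
def cen(u,v,r=9):
    w=g[v-r:v+r+1,u-r:u+r+1].astype(float); m=np.clip(np.median(w)-25-w,0,None); yy,xx=np.mgrid[-r:r+1,-r:r+1]
    return u+(m*xx).sum()/m.sum(), v+(m*yy).sum()/m.sum()
G=np.array(ray(z,*cen(261,246),.019));C=np.array(ray(z,*cen(377,234),.019))
print(cen(261,246),cen(377,234),G,C,np.linalg.norm(C-G))
e=(C-G)[:2]/np.linalg.norm(C-G); yaw=np.arctan2(-e[0],e[1]);ex=np.array([np.cos(yaw),np.sin(yaw)])
m=(G+C)[:2]/2; o=m+.028*ex; grip=m+.021*ex
print('yaw',np.degrees(yaw),yaw,'o',o,'grip',grip)
for z0 in (.062,): print(proj(z,[*grip,z0]), proj(z,[*(o+.034*ex),.019]))
def P(u,v):
    q=np.linalg.solve(z['mtx'],[u,v,1])*d[v,u]; return z['R'].T@(q-z['t'])
for u,v in [(285,240),(350,240),(261,246),(321,280),(321,289),(321,262),(280,350),(200,280),(400,300)]: print(u,v,P(u,v))
cv2.imwrite('pics/w1c.png',cv2.resize(p[200:340,230:410,::-1],None,fx=4,fy=4))
E
```

```text
(np.float64(260.24763119533526), np.float64(245.63684402332362)) (np.float64(376.366391184573), np.float64(233.72023262932353)) [0.4027 0.2617 0.019 ] [0.4233 0.3498 0.019 ] 0.09048277112004795
yaw -13.20884350171096 -0.2305378094855135 o [0.4403 0.2994] grip [0.4334 0.301 ]
[320.6901 288.3101] [326.3874 310.854 ]
285 240 [0.4043 0.2819 0.0207]
350 240 [0.4209 0.3291 0.0206]
261 246 [0.4024 0.2629 0.0216]
321 280 [0.4276 0.3033 0.0622]
321 289 [0.4336 0.3011 0.063 ]
321 262 [0.4145 0.3079 0.064 ]
280 350 [0.5067 0.2355 0.0002]
200 280 [0.4189 0.1972 0.0022]
400 300 [0.4938 0.3521 0.0013]
```

View pics/w1c.png

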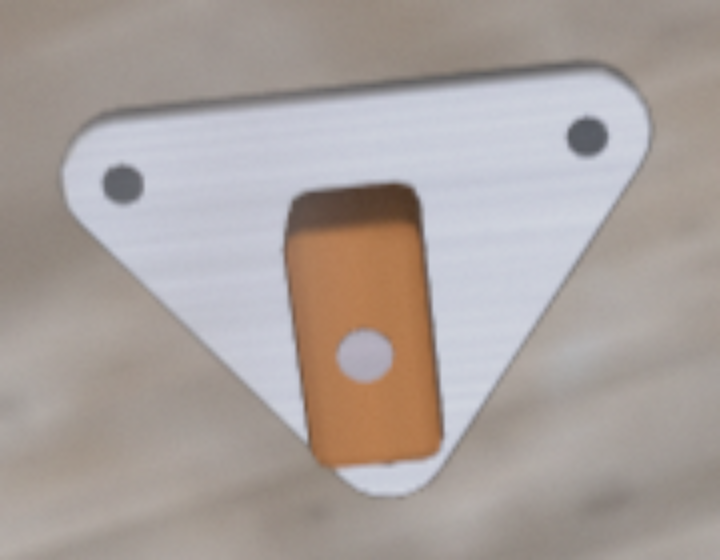

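Request:
send_rows(
  rows=[
    [[0.01,-0.1,0,0,0,0],[0.02,-0.2,0,0,0,0],[0.03,-0.29,0,0,0,0],[0.04,-0.38,0,0,0,0],[0.05,-0.47,0,0,0,0]],
  ],
)

```text
clock: 1.65
ee_pos: [0.4237, 0.0788, 0.2349]
orientation: [0.525, 3.097, 0.0]
force: [1.2, 1.2, -0.8]
grip_width: 0.0854
```

Request:
send_rows(
  rows=[
    [[0.01,-0.1,0,0,0,0],[0.01,-0.2,0,0,0,0],[0.01,-0.3,0,0,0,0],[0.01,-0.38,0,0,0,0],[0.01,-0.38,0,0,0,0]],
  ],
)

```text
clock: 2.15
ee_pos: [0.429, -0.1136, 0.2347]
orientation: [0.533, 3.096, -0.001]
force: [-0.8, 1.3, -0.3]
grip_width: 0.085
```

```bash
python3 - <<'E'
from h import *
print(state()['ee_pos'],state()['orientation'],state()['qd'])
snap('wrist','w2')
E
```

```text
[ 0.429  -0.1136  0.2347] [ 0.533   3.0958 -0.0015] [ 0.0847 -0.0192  0.0216  0.0229  0.0123  0.0896]
```

View pics/w2.png

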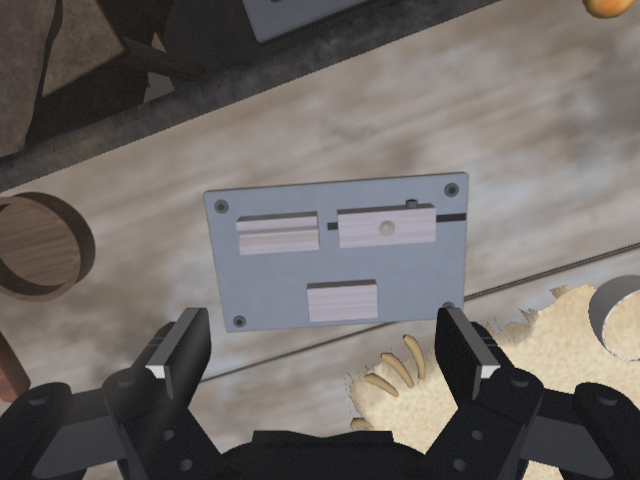

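```bash
python3 - <<'E'
from h import *
print(state()['ee_pos'],state()['orientation'],state()['qd'])
c0=camera_info('wrist');p,d=snap('wrist','w3');c1=camera_info('wrist');print(c1['t']-c0['t'])
cv2.imwrite('pics/w3c.png',cv2.resize(p[160:345,190:480,::-1],None,fx=2.7,fy=2.7,interpolation=cv2.INTER_CUBIC))
E
```

```text
[ 0.4291 -0.1117  0.2346] [ 0.5321  3.0961 -0.0001] [ 0.0595 -0.0139  0.0148  0.0087  0.0046  0.0313]
[-0.0006  0.0004  0.0001]
```

View pics/w3c.png

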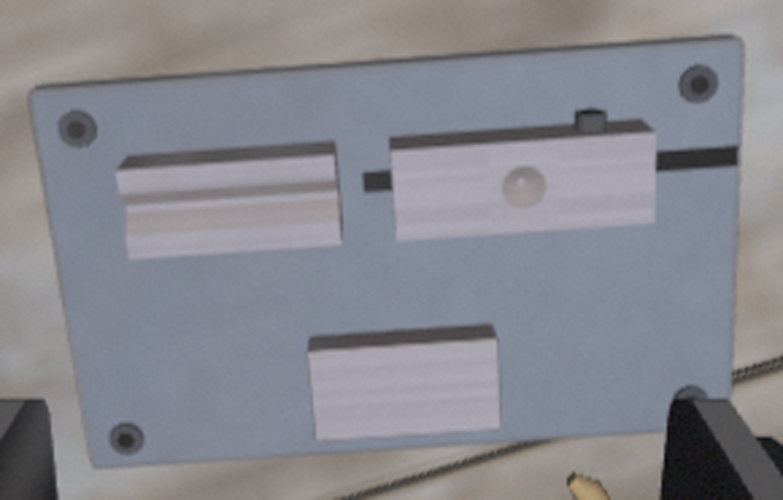

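```bash
cat > m.py <<'E'
from h import *
z=dict(np.load('/tmp/w3.npz'));z['t']=z['t']-np.array([-.0006,.0004,.0001])
f=lambda x,y,h:ray(z,190+(x+.5)/2.7-.5,160+(y+.5)/2.7-.5,h)[:2]
S=[f(77,129,.012),f(698,83,.012),f(126,438,.012)]
print('screws',S,np.linalg.norm(S[1]-S[0]),np.linalg.norm(S[2]-S[0]))
c2=(S[1]+S[2])/2
pad=[f(309,350,.02425),f(496,337,.02425),f(500,430,.02425),f(317,440,.02425)]
gr=[f(119,170,.028),f(337,155,.028),f(341,244,.028),f(129,258,.028)]
cb=[f(391,150,.028),f(654,133,.028),f(655,221,.028),f(398,241,.028)]
cone=f(523,186,.028)
def yw(a,b): e=b-a; return np.degrees(np.arctan2(-e[0],e[1]))
print('yaws',yw(S[0],S[1]),yw(pad[0],pad[1]),yw(pad[3],pad[2]),yw(gr[0],gr[1]),yw(gr[3],gr[2]),yw(cb[0],cb[1]),yw(cb[3],cb[2]))
P,G,B=np.mean(pad,0),np.mean(gr,0),np.mean(cb,0)
print('pad',P,'groove',G,'coneblock',B,'cone',cone,'yaw g-cone',yw(G,cone))
# base pose fit
for yaw in [np.radians(yw(G,cone))]:
    R=np.array([[np.cos(yaw),-np.sin(yaw)],[np.sin(yaw),np.cos(yaw)]])
    print('origin from screws',c2,'from groove',G-R@[-.028,-.045],'pad',P-R@[.034,0])
    print('cone in base (groove ref)',R.T@(cone-G)+[-.028,-.045], R.T@(P-G)+[-.028,-.045])
E
python3 m.py
```

```text
screws [array([ 0.395 , -0.1854]), array([ 0.4412, -0.0144]), array([ 0.4917, -0.2118])] 0.17706157302434106 0.10028350018402239
yaws -15.127229294260292 -15.07895166225445 -15.904489252783303 -15.377705305643698 -15.431431387761199 -15.625030957053896 -14.716842849751018
pad [ 0.4988 -0.1217] groove [ 0.4275 -0.1487] coneblock [ 0.4488 -0.0704] cone [ 0.4484 -0.0707] yaw g-cone -15.057211807379172
origin from screws [ 0.4664 -0.1131] from groove [ 0.4662 -0.1125] pad [ 0.466  -0.1129]
cone in base (groove ref) [-0.028   0.0358] [ 0.0339 -0.0004]
```

Request:
send_rows(
  rows=[
    [[0,0.1,0,0,0,0.02],[0,0.2,0,0,0,0.04],[0,0.3,0,0,0,0.06],[0,0.4,0,0,0,0.07],[0,0.49,0,0,0,0.07]],
  ],
)

```text
clock: 2.75
ee_pos: [0.4276, 0.1385, 0.2349]
orientation: [0.351, 3.121, 0.001]
force: [1.0, -0.2, -0.3]
grip_width: 0.0853
```

Request:
send_rows(
  rows=[
    [[0,0.1,0,0,0,0],[0,0.2,0,0,0,0],[0.005,0.3,-0.03,0,0,0],[0.005,0.338,-0.06,0,0,0],[0.005,0.338,-0.06,0,0,0]],
  ],
)

```text
clock: 3.25
ee_pos: [0.4289, 0.3074, 0.2024]
orientation: [-0.348, -3.119, 0.002]
force: [-0.1, -0.1, -0.4]
grip_width: 0.0856
```

```bash
python3 - <<'E'
from h import *
import time
s=state();print(s['ee_pos'],s['orientation'],s['qd'])
c0=camera_info('wrist');p,d=snap('wrist','w4')
print('grip proj',proj(c0,[.4334,.301,.062]))
s=state();print(s['ee_pos'],s['orientation'],s['force'])
E
```

```text
[0.4289 0.3074 0.2024] [-0.3479 -3.1194  0.0017] [-0.0606 -0.0465  0.0034 -0.0139  0.0387 -0.0511]
grip proj [315.1008 263.7823]
[0.4295 0.3059 0.2036] [-0.3497 -3.1202  0.0017] [-0.2568 -0.4516  0.522 ]
```

View pics/w4.png

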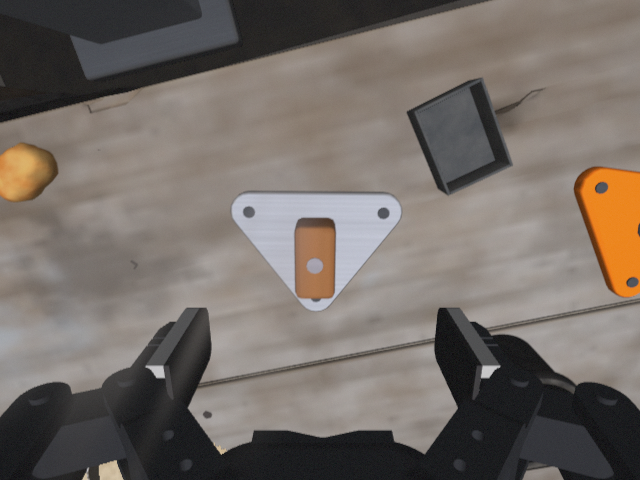

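Request:
send_rows(
  rows=[
    [[0,0,-0.03,0,0,0],[0,0,-0.06,0,0,0],[0,0,-0.09,0,0,0],[0,0,-0.1,0,0,0],[0,0,-0.1,0,0,0]],
  ],
)

```text
clock: 3.8
ee_pos: [0.431, 0.3034, 0.1547]
orientation: [-0.357, -3.121, 0.001]
force: [0.1, -0.2, -0.3]
grip_width: 0.0855
```

```bash
python3 - <<'E'
from h import *
s=state();print(s['ee_pos'],s['orientation'],s['qd'],s['force'])
z=camera_info('wrist');p,d=snap('wrist','w5')
g=cv2.cvtColor(p,cv2.COLOR_RGB2GRAY)
u0,v0=map(lambda x:int(round(x)),proj(z,[.4334,.301,.062]));print(u0,v0)
m=((g>130)&(np.ptp(p.astype(int),axis=2)<45)).astype(np.uint8)
w=m[v0-25:v0+26,u0-25:u0+26]
n,l,st,ce=cv2.connectedComponentsWithStats(w)
for i in range(1,n):
    if st[i,4]>30: print(st[i],ce[i], ray(z,u0-25+ce[i][0],v0-25+ce[i][1],.062))
E
```

```text
[0.431  0.3034 0.1547] [-0.3567 -3.121   0.0005] [-0.0022 -0.0103 -0.0208 -0.001   0.012   0.0009] [ 0.0796 -0.1782 -0.2969]
320 296
[ 15  17  21  20 314] [25.0828 26.672 ] [0.4344 0.3007 0.062 ]
```

View pics/w5.png

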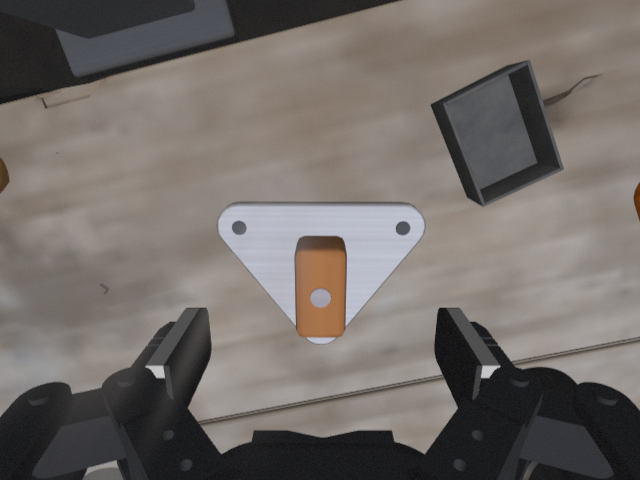

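Request:
send_rows(
  rows=[
    [[0.006,-0.005,-0.03,0,0,0],[0.006,-0.005,-0.06,0,0,0],[0.006,-0.005,-0.09,0,0,0],[0.006,-0.005,-0.103,0,0,0],[0.006,-0.005,-0.103,0,0,0]],
  ],
)

```text
clock: 4.35
ee_pos: [0.4343, 0.301, 0.103]
orientation: [-0.357, -3.121, 0.0]
force: [1.2, 0.6, -0.3]
grip_width: 0.0852
```

Request:
send_rows(
  rows=[
    [[0,0,0,0,0,0],[0,0,0,0,0,0],[0,0,0,0,0,0],[0,0,0,0,0,0],[0,0,0,0,0,0]],
  ],
  claw=1,
  squeeze=40,
)

```text
clock: 4.85
ee_pos: [0.4344, 0.301, 0.1031]
orientation: [0.357, 3.121, 0.0]
force: [0.6, 1.3, 0.3]
grip_width: 0.023
```

```bash
python3 - <<'E'
from h import *
s=state();print(s)
p,d=snap('wrist','w6')
E
```

```text
{'clock': 4.85, 'qpos': array([ 0.4602,  0.2106,  1.7957, -0.0001,  1.135 , -0.8828]), 'qd': array([ 0.0004,  0.0018, -0.0012,  0.0006, -0.002 , -0.0007]), 'tau': array([  0.0177, -67.9268, -47.9296,   0.0419,   0.1716,  -0.0166]), 'ee_pos': array([0.4344, 0.301 , 0.1031]), 'orientation': array([0.357 , 3.121 , 0.0001]), 'force': array([0.6491, 1.3378, 0.2818]), 'wrist_torque': array([-0.0041, -0.0519, -0.0134]), 'grip_width': 0.023039609187305007}
```

View pics/w6.png

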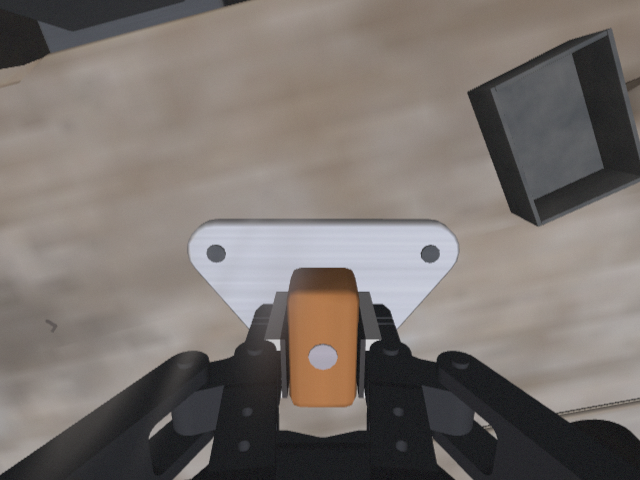

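Request:
send_rows(
  rows=[
    [[0,0,0.02,0,0,0],[0,0,0.06,0,0,0],[0,0,0.11,0,0,0],[0,0,0.16,0,0,0],[0,0,0.19,0,0,0]],
  ],
  squeeze=60,
)

```text
clock: 5.4
ee_pos: [0.4345, 0.3011, 0.2004]
orientation: [0.357, 3.12, 0.001]
force: [-0.3, 0.9, -3.3]
grip_width: 0.0234
```

Request:
send_rows(
  rows=[
    [[0,0,0,0,0,0],[0,0,0,0,0,0],[0,0,0,0,0,0],[0,-0.03,0,0,0,0],[0,-0.08,0,0,0,0]],
  ],
)

```text
clock: 5.9
ee_pos: [0.4339, 0.2606, 0.1969]
orientation: [-0.355, -3.12, 0.001]
force: [1.0, -0.5, -2.5]
grip_width: 0.0232
```

```bash
cat > tool.py <<'E'
from h import *
from scipy.spatial.transform import Rotation as Ro
# stage plate dots -> tool frame, given plate-top height in tool = dtop below tcp
def dots(z,p,us,dt):
    g=cv2.cvtColor(p,cv2.COLOR_RGB2GRAY);out=[]
    for u,v in us:
        r=13;w=g[v-r:v+r+1,u-r:u+r+1].astype(float); m=np.clip(np.median(w)-25-w,0,None); yy,xx=np.mgrid[-r:r+1,-r:r+1]
        out.append((u+(m*xx).sum()/m.sum(), v+(m*yy).sum()/m.sum()))
    return out
E
python3 - <<'E'
from tool import *
s=state();print(s['ee_pos'],s['orientation'],s['force'],s['wrist_torque'],s['grip_width'])
z=camera_info('wrist');p,d=snap('wrist','w7')
for (u,v) in dots(z,p,[(216,254),(431,254)],0): print(u,v,d[int(v),int(u)],ray(z,u,v,s['ee_pos'][2]-.084)-s['ee_pos'])
E
```

```text
[0.4339 0.2606 0.1969] [-0.3546 -3.1201  0.0013] [ 0.9658 -0.5375 -2.5308] [-0.0147 -0.0414 -0.0256] 0.023222421742114717
215.98841076811144 252.5977549111319 0.16300738 [-0.0314 -0.0398 -0.084 ]
429.312111147495 253.0413060766244 0.16370034 [-0.0109  0.0482 -0.084 ]
```

View pics/w7.png

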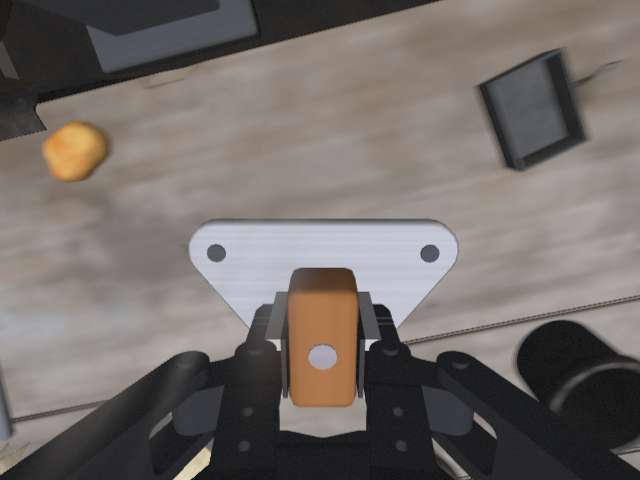

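Request:
send_rows(
  rows=[
    [[0,-0.04,0,0,0,0],[0.01,-0.12,0,0,0,-0.01],[0.02,-0.21,0,0,0,-0.015],[0.03,-0.3,0,0,0,-0.022],[0.03,-0.39,0,0,0,-0.022]],
  ],
)

```text
clock: 6.45
ee_pos: [0.4489, 0.0638, 0.1974]
orientation: [-0.411, -3.114, 0.001]
force: [0.9, 0.2, -1.2]
grip_width: 0.0231
```

Request:
send_rows(
  rows=[
    [[0.005,-0.09,0,0,0,0],[0.01,-0.18,-0.01,0,0,0],[0.015,-0.27,-0.03,0,0,0],[0.017,-0.33,-0.05,0,0,0],[0.017,-0.371,-0.05,0,0,0]],
  ],
)

```text
clock: 6.95
ee_pos: [0.4565, -0.1219, 0.171]
orientation: [-0.414, -3.111, -0.001]
force: [0.8, 1.0, -3.0]
grip_width: 0.0234
```

Request:
send_rows(
  rows=[
    [[0,0,0,0,0,0],[0,0,0,0,0,0],[0,0,0,0,0,0],[0,0,0,0,0,0],[0,0,0,0,0,0]],
  ],
)

```text
clock: 7.45
ee_pos: [0.4578, -0.1189, 0.173]
orientation: [0.409, 3.115, -0.0]
force: [-0.3, -0.5, -3.2]
grip_width: 0.0229
```

```bash
python3 - <<'E'
from tool import *
s=state();print(s['ee_pos'],s['orientation'],s['force'],s['wrist_torque'],s['grip_width'])
z=camera_info('wrist');p,d=snap('wrist','w8')
r=[ray(z,u,v,s['ee_pos'][2]-.084) for (u,v) in dots(z,p,[(216,254),(431,254)],0)]
e=r[1]-r[0];print(r,np.degrees(np.arctan2(-e[0],e[1])))
o=np.array([.4662,-.1127]);a=np.radians(-15.1);R=np.array([[np.cos(a),-np.sin(a)],[np.sin(a),np.cos(a)]])
print('dots in base',[R.T@(q[:2]-o) for q in r])
E
```

```text
[ 0.4578 -0.1189  0.173 ] [ 0.4093  3.1146 -0.0002] [-0.3166 -0.5001 -3.1992] [ 0.0092 -0.0042  0.0448] 0.022899216009113408
[array([ 0.4252, -0.1576,  0.089 ]), array([ 0.4488, -0.0703,  0.089 ])] -15.098621626289992
dots in base [array([-0.0279, -0.054 ]), array([-0.0279,  0.0364])]
```

View pics/w8.png

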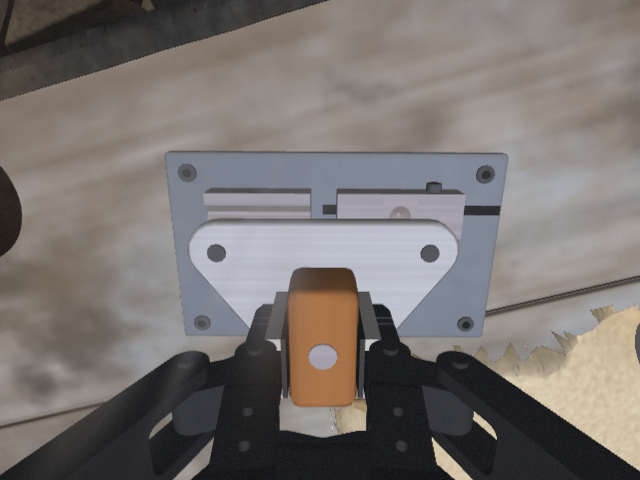

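Request:
send_rows(
  rows=[
    [[0,0,-0.02,0,0,0],[0,0,-0.04,0,0,0],[0,0,-0.06,0,0,0],[0,0,-0.076,0,0,0],[0,0,-0.076,0,0,0]],
  ],
)

```text
clock: 8.0
ee_pos: [0.4573, -0.1193, 0.1335]
orientation: [-0.411, -3.112, -0.001]
force: [-0.6, 0.3, -2.9]
grip_width: 0.023
```

```bash
cat > chk.py <<'E'
from tool import *
import sys
for i in range(3):
    s=state();print(s['ee_pos'],s['force'],s['wrist_torque'])
    z=camera_info('wrist');p,d=snap('wrist',sys.argv[1]+str(i))
us=[(int(a),int(b)) for a,b in (x.split(',') for x in sys.argv[2:])] or [(216,254),(431,254)]
for (u,v) in dots(z,p,us,0): 
    q=ray(z,u,v,s['ee_pos'][2]-.084);o=np.array([.4662,-.1127]);a=np.radians(-15.1);R=np.array([[np.cos(a),-np.sin(a)],[np.sin(a),np.cos(a)]])
    print('px %.2f %.2f d %.4f'%(u,v,np.median(d[int(v)-3:int(v)+4,int(u)-3:int(u)+4])),R.T@(q[:2]-o))
E
python3 chk.py a
```

```text
[ 0.4573 -0.1193  0.1335] [-0.6304  0.3061 -2.9307] [-0.015 -0.01  -0.035]
[ 0.4576 -0.1194  0.1343] [ 0.5273  0.1656 -2.4367] [ 0.0002 -0.0029 -0.0454]
[ 0.4578 -0.1195  0.1348] [ 0.2358 -0.0516 -3.6046] [ 0.0152 -0.0534 -0.0153]
px 216.06 252.58 d 0.1635 [-0.0278 -0.0546]
px 429.41 252.98 d 0.1629 [-0.0277  0.0358]
```

Request:
send_rows(
  rows=[
    [[0,0,-0.002,0,0,0],[0,0,-0.004,0,0,0],[0,0,-0.007,0,0,0],[0,0,-0.01,0,0,0],[0,0,-0.01,0,0,0]],
  ],
)

```text
clock: 8.65
ee_pos: [0.4577, -0.1195, 0.1297]
orientation: [-0.411, -3.114, 0.0]
force: [-0.5, 0.3, -2.5]
grip_width: 0.0231
```

```bash
python3 chk.py b
```

```text
[ 0.4577 -0.1195  0.1297] [-0.5196  0.3375 -2.4523] [-0.0272 -0.0382  0.0102]
[ 0.4578 -0.1195  0.1298] [-0.8419  0.878  -3.1993] [ 0.0109  0.0166 -0.0062]
[ 0.4578 -0.1195  0.1299] [-1.0469  0.6985 -2.8484] [-0.0211  0.0087 -0.05  ]
px 216.05 252.58 d 0.1632 [-0.0278 -0.0546]
px 429.40 252.96 d 0.1630 [-0.0277  0.0358]
```

Request:
send_rows(
  rows=[
    [[0,0,-0.002,0,0,0],[0,0,-0.004,0,0,0],[0,0,-0.006,0,0,0],[0,0,-0.008,0,0,0],[0,0,-0.008,0,0,0]],
  ],
)

```text
clock: 9.3
ee_pos: [0.4579, -0.1196, 0.1259]
orientation: [0.411, 3.115, -0.0]
force: [-0.9, -0.1, 2.3]
grip_width: 0.023
```

```bash
python3 chk.py c
```

```text
[ 0.4579 -0.1196  0.1259] [-0.9189 -0.1021  2.3323] [ 0.0271  0.3016 -0.0494]
[ 0.4579 -0.1196  0.126 ] [-1.4933  0.7184  1.7847] [ 0.0277  0.2036 -0.0174]
[ 0.4579 -0.1196  0.126 ] [-1.5713 -1.1163  1.4861] [ 0.015   0.2365 -0.0172]
px 214.77 254.16 d 0.1612 [-0.027  -0.0552]
px 430.69 254.70 d 0.1609 [-0.0268  0.0364]
```

Request:
send_rows(
  rows=[
    [[-0.0006,0.0001,0,0,0,0],[-0.0012,0.0003,0,0,0,0],[-0.0012,0.0003,0,0,0,0],[-0.0012,0.0003,0,0,0,0],[-0.0012,0.0003,0,0,0,0]],
  ],
)

```text
clock: 9.95
ee_pos: [0.4574, -0.1195, 0.1261]
orientation: [0.411, 3.114, -0.0]
force: [2.8, -2.8, 2.5]
grip_width: 0.0233
```

```bash
python3 chk.py d 215,254 431,255
```

```text
[ 0.4574 -0.1195  0.1261] [ 2.7653 -2.7843  2.522 ] [-0.3191 -0.5907 -0.1074]
[ 0.4574 -0.1195  0.126 ] [ 3.0522 -2.2184  1.2472] [-0.3635 -0.5773 -0.1483]
[ 0.4574 -0.1195  0.1261] [ 3.1918 -2.9708  2.0032] [-0.4274 -0.6276 -0.1006]
px 214.92 254.14 d 0.1616 [-0.0275 -0.0552]
px 430.67 254.96 d 0.1611 [-0.0272  0.0363]
```

View pics/d2.png

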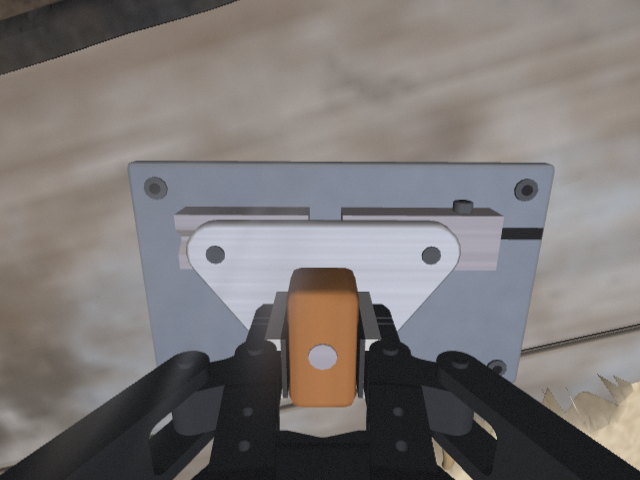

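Request:
send_rows(
  rows=[
    [[0.0005,-0.0008,0,0,0,0],[0.0005,-0.0008,-0.001,0,0,0],[0.0005,-0.0008,-0.002,0,0,0],[0.0005,-0.0008,-0.004,0,0,0],[0.0005,-0.0008,-0.004,0,0,0]],
  ],
)

```text
clock: 10.6
ee_pos: [0.4574, -0.1197, 0.1238]
orientation: [-0.411, -3.114, -0.0]
force: [2.2, 0.1, 2.0]
grip_width: 0.0231
```

```bash
python3 chk.py e 215,254 431,255
```

```text
[ 0.4574 -0.1197  0.1238] [2.2469 0.0749 2.015 ] [ 0.2006 -0.4472 -0.0989]
[ 0.4575 -0.1197  0.1239] [1.9332 0.1668 2.9694] [ 0.2867 -0.4262 -0.1067]
[ 0.4575 -0.1197  0.1239] [1.846  1.0754 2.8329] [ 0.2367 -0.4408 -0.0847]
px 213.76 255.88 d 0.1594 [-0.0266 -0.0559]
px 432.12 256.62 d 0.1592 [-0.0264  0.0368]
```

Request:
send_rows(
  rows=[
    [[0.0004,0.0001,0,0,0,0],[0.0004,0.0001,0,0,0,0],[0.0004,0.0001,0,0,0,0],[0.0004,0.0001,0,0,0,0],[0.0004,0.0001,0,0,0,0]],
  ],
)

```text
clock: 11.25
ee_pos: [0.4576, -0.1197, 0.1239]
orientation: [-0.411, -3.114, 0.0]
force: [0.1, 0.1, 1.6]
grip_width: 0.0231
```

```bash
python3 chk.py f 214,256 432,256; python3 - <<'E'
from h import *
z=np.load('/tmp/f2.npz');p=z['p'];D=np.mean([np.load(f'/tmp/f{i}.npz')['d'] for i in range(3)],0)
def P(u,v): return z['R'].T@(np.linalg.solve(z['mtx'],[u,v,1])*D[v,u]-z['t'])
def reg(u0,u1,v0,v1): return np.median([P(u,v) for u in range(u0,u1) for v in range(v0,v1)],axis=0)
print('plate L',reg(225,250,235,262),'R',reg(400,420,235,262),'mid',reg(300,340,230,255))
print('plate low', reg(240,255,290,300),reg(390,400,290,300))
print('base',reg(315,335,180,205),reg(160,175,230,280),reg(510,530,190,225),'coneblk',reg(470,495,230,262))
E
```

```text
[ 0.4576 -0.1197  0.1239] [0.0892 0.1391 1.6421] [ 0.2531 -0.0365 -0.0517]
[ 0.4576 -0.1197  0.1239] [-0.7596  0.5316  2.4383] [ 0.2275  0.0229 -0.0722]
[ 0.4576 -0.1197  0.1239] [0.4658 1.0066 2.6876] [ 0.2595  0.0746 -0.0563]
px 213.68 255.77 d 0.1591 [-0.0266 -0.0559]
px 432.14 256.51 d 0.1591 [-0.0263  0.0369]
plate L [ 0.424  -0.1477  0.044 ] R [ 0.4424 -0.0795  0.0442] mid [ 0.4303 -0.1143  0.0441]
plate low [ 0.4451 -0.1504  0.044 ] [ 0.4615 -0.0897  0.0441]
base [ 0.4168 -0.1084  0.013 ] [ 0.4269 -0.1923  0.013 ] [ 0.4481 -0.0205  0.013 ] coneblk [ 0.4558 -0.0456  0.0289]
```

View pics/f2.png

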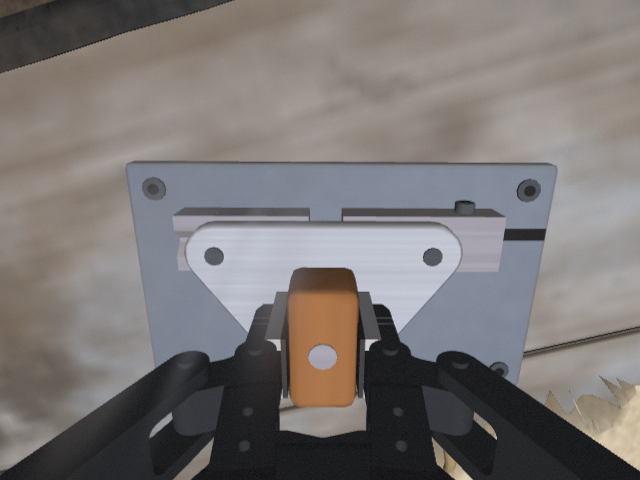

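Request:
send_rows(
  rows=[
    [[0,0,0,0,0,0],[0,0,0.002,0,0,0],[0,0,0.004,0,0,0],[0,0,0.006,0,0,0],[0,0,0.006,0,0,0]],
  ],
)

```text
clock: 11.9
ee_pos: [0.4576, -0.1197, 0.127]
orientation: [-0.411, -3.115, 0.0]
force: [-1.1, 0.3, 1.9]
grip_width: 0.0232
```

```bash
python3 chk.py g 215,254 431,254
```

```text
[ 0.4576 -0.1197  0.127 ] [-1.1247  0.3296  1.9172] [ 0.2691  0.1862 -0.1062]
[ 0.4576 -0.1197  0.1269] [-1.0214  1.5303  0.6001] [ 0.1897  0.1167 -0.1004]
[ 0.4576 -0.1197  0.1269] [-0.4439  0.6153  1.5437] [ 0.2323  0.1594 -0.0493]
px 215.54 253.24 d 0.1622 [-0.0277 -0.055 ]
px 430.23 253.95 d 0.1618 [-0.0274  0.036 ]
```

Still pressed about 1 mm, laterally unloaded. Open partway, then fully.

Request:
send_rows(
  rows=[
    [[0,0,0,0,0,0],[0,0,0,0,0,0],[0,0,0,0,0,0],[0,0,0,0,0,0],[0,0,0,0,0,0]],
  ],
  claw=0.4,
)

```text
clock: 12.55
ee_pos: [0.4577, -0.1197, 0.1269]
orientation: [-0.411, -3.115, 0.0]
force: [-0.8, 0.6, -0.3]
grip_width: 0.0513
```

```bash
python3 chk.py i 215,254 431,254
```

```text
[ 0.4577 -0.1197  0.1269] [-0.7547  0.6069 -0.2823] [-0.0243  0.     -0.0064]
[ 0.4577 -0.1197  0.1269] [ 0.4993  0.1996 -0.9234] [ 0.0393  0.0054 -0.0067]
[ 0.4577 -0.1197  0.1269] [ 0.5017  0.0806 -0.5513] [-0.0592  0.0097 -0.0191]
px 215.44 252.88 d 0.1622 [-0.0277 -0.0551]
px 430.18 253.88 d 0.1619 [-0.0274  0.0359]
```

View pics/i2.png

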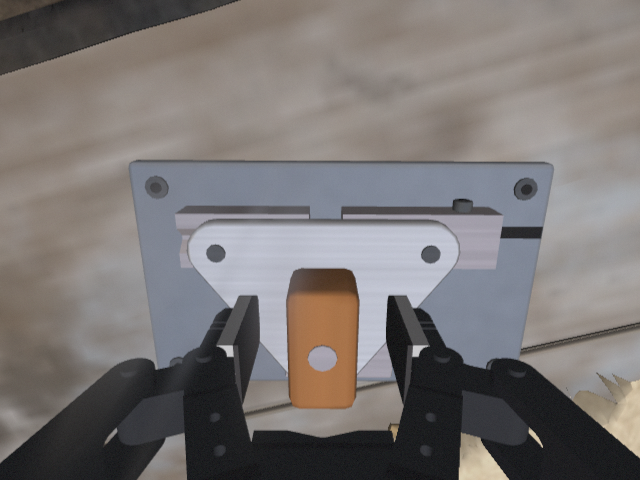

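Free; the stage did not move (dots within 0.4 px). Retreat straight up.

Request:
send_rows(
  rows=[
    [[0,0,0.02,0,0,0],[0,0,0.06,0,0,0],[0,0,0.12,0,0,0],[0,0,0.18,0,0,0],[0,0,0.22,0,0,0]],
  ],
)

```text
clock: 13.2
ee_pos: [0.4579, -0.1198, 0.2398]
orientation: [0.411, 3.112, -0.001]
force: [0.4, 0.1, -0.6]
grip_width: 0.0513
```

Request:
send_rows(
  rows=[
    [[-0.02,0,0,0,0,0],[-0.04,0,0,0,0,0],[-0.04,0,0,0,0,0],[-0.04,0,0,0,0,0],[-0.04,0,0,0,0,0]],
  ],
)

```text
clock: 13.7
ee_pos: [0.4377, -0.1197, 0.2365]
orientation: [-0.411, -3.114, -0.0]
force: [0.3, -0.5, -0.4]
grip_width: 0.0511
```

```bash
python3 - <<'E'
from h import *
snap('wrist','k');snap('top','kt')
z=np.load('/tmp/k.npz');print(state()['ee_pos'],state()['force'])
a=np.radians(-15.1);R=np.array([[np.cos(a),-np.sin(a)],[np.sin(a),np.cos(a)]]);o=np.array([.4662,-.1127])
D=z['d']
def P(w): 
    u,v=map(int,np.round(proj(z,w)));
    Q=[z['R'].T@(np.linalg.solve(z['mtx'],[x,y,1])*D[y,x]-z['t']) for x in range(u-3,u+4) for y in range(v-3,v+4)]
    return (u,v),np.median(Q,0)
for n,b,h in [('plate cone side',(-.028,.022),.043),('plate groove side',(-.028,-.04),.043),('foot cone dot',(-.028,.036),.043),('groove dot',(-.028,-.054),.043),('flat dot',(.034,-.009),.043),('grip',(-.007,-.009),.086),('base',(-.045,0),.012),('base2',(0.03,.06),.012)]:
    print(n,*P([*(o+R@b),h]))
E
```

```text
[ 0.4378 -0.1197  0.2366] [-0.3702  0.0454 -0.0545]
plate cone side (375, 225) [ 0.4446 -0.0842  0.0444]
plate groove side (287, 225) [ 0.4289 -0.144   0.0439]
foot cone dot (395, 225) [ 0.4479 -0.0708  0.0457]
groove dot (267, 225) [ 0.4247 -0.1573  0.0453]
flat dot (330, 304) [ 0.4746 -0.1254  0.0871]
grip (332, 277) [ 0.4566 -0.1195  0.0877]
base (342, 192) [ 0.4226 -0.1009  0.0131]
base2 (413, 282) [ 0.5103 -0.0629  0.0131]
```

View pics/k.png

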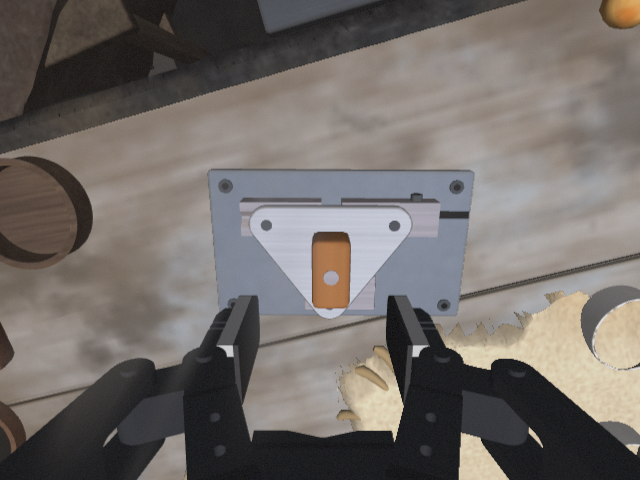

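View pics/kt.png

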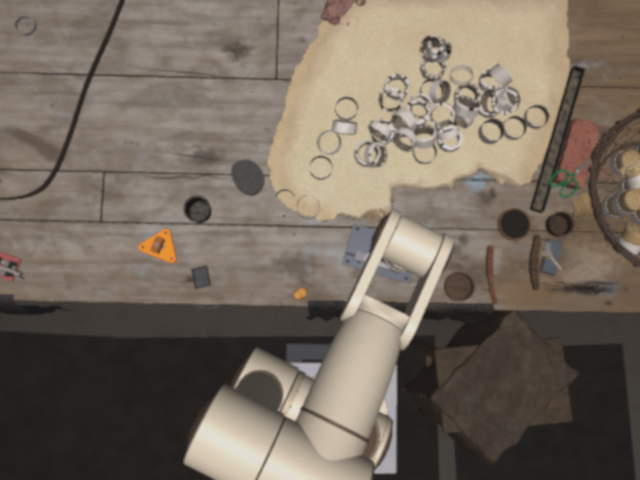

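```bash
python3 -c "
from cell import *
print(finish_job())"
```

```text
the job is handed in; nothing more can be done
None
```

The aluminium stage is on the base with all three feet apparently fully home. I handed the job in at about 13.8 s.

- **Pick and place:** I picked the stage up by its wooden grip and lowered it to where the wrist camera showed the cone, about 9 mm from mid-slot.
- **Feeling the foot in:** No long slide along the groove was needed. Steps of up to about 0.5 mm under light pressure raised sideways forces of 3–4 N, showing the feet were caught in their seats. I moved until those forces fell to about zero.
- **Settling and letting go:** I pressed the grip down about 4 mm and held it for more than 0.6 s. I then eased up to about 1 mm of press, opened the fingers and moved straight up. The vertical force reading stayed below about 3 N.

**Last checks**
- **Height:** the plate stands about 31.1 mm above the base top, against 31.25 mm when home. The cone and groove sides agree to about 0.5 mm.
- **Release:** the stage did not shift when the fingers opened, beyond about 0.4 pixel. The grip is back up and the robot is clear of everything.
- **Other objects:** the things visible in the final top view are where they were at the start.

**Disagreements and gaps**
- Arm position together with the estimated press put the stage 0.5–0.9 mm higher than nominal, while the depth images put it at nominal. I put this down to an unknown small press at the moment of grasping.
- I could not see the flat foot directly after release, only that the plate was level while pressed.

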